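# Lock the flask on the shaker deck

## Robot

A 7-joint arm with a two-finger parallel gripper is mounted at the origin on a cart in front of the work surface, level with it; the furniture and walls round the work are solid. World frame = base frame: x ahead of the robot, y to its left, z up, the work surface at z = 0. Lengths are in m, angles in rad, forces in N, time in s.
With the tool pointing down it reaches from about 0.425 to 1.025 m from the base axis. Payload 9.4 kg.
Tool frame: the origin (TCP) lies on the front face of the gripper's body, between the roots of the fingers; the fingertips stand 84 mm ahead of it and the grasp point (between the pads) lies 65 mm ahead of it; z points along the fingers, x is the direction in which the jaws open and shut, and the axes are right-handed (so a half turn about z gives the same grasp; the last joint's range is limited). The gripper opens to 93 mm and grips with 3 to 60 N. Pads are 15 mm wide; open, the fingers measure 128 mm over their backs; the gripper's body (75 mm by 188 mm) begins 65 mm behind the grasp point.
Start: joints at [1.23, 0.599, -0.003, 1.599, 0.002, 0.943, -0.08], TCP at [0.189, -0.7, 0.303] pointing down, gripper open.
Joint ranges: [-2.57, 2.57], [-0.35, 1.97], [-1.29, 1.29], [0.11, 2.56], [-1.05, 4.19], [0.11, 1.86], [-2.63, 2.63]. Speed limits (rad/s): [2.22, 2.22, 3.01, 3.01, 3.14, 3.14, 3.14].

## Interface

Orientations are given as a unit quaternion [w, x, y, z].
In Python, from cell import robot, viewer, order gives the robot as it stands.
- The arm moves only by the shell command python3 -m inch 'ROWS' [OPENING] [FORCE]. ROWS is JSON, a list of rows, each a list of 4 numbers: the shift along the tool's x, y, z in cm, then the turn about the tool's z in rad. In form: [[dx, dy, dz, yaw], ...]. A call has 1 to 8 rows; each row is the pose to reach, as a shift and turn from the pose commanded when the call began, along the tool's axes at that moment; what a row does not reach only later rows make up. A row lasts 1/8 s, in which the tool goes at most 62.5 mm and 10.7 degrees, less where a joint would pass 70% of its speed; a pose out of reach is approached as far as the arm can. A call with a gripper value outside its range is refused whole. OPENING is the opening, from 0 (shut) to 1 (fully open), set as the call begins (- or left out, the last holds). The fingers move at their own pace and stop on an object; FORCE is the grip in N (left out, the last holds). Time passes only in rows, so rows that repeat a pose let the fingers close. It gives the time, the measured TCP pose, the force and the opening at its end, in the units of the state.
- robot.read_state(): the state, without advancing time (a new reading comes with each control period).
- viewer.grab_frame(name): name is "scene" or "top" or "wrist"; returns a dict with "img" (384x512x3 uint8, blue, green, red), "z_map" (384x512 float32, m along the optical axis (not along the pixel's ray), 0 where there is no reading), "mtx" (3x3 intrinsics, pixels), "D" ([k1, k2, p1, p2, k3] as OpenCV has them; the pictures are not rectified), "R" (3x3) and "t" (3): a world point X has camera coordinates R X + t. Camera axes: x right, y down, z forward; pixel columns grow to the right and rows downward; lengths in m; the calibration is good to about 2 mm. A picture is of the moment at which its call begins.
- order.sign_off(): hands the job in, once; it reports no verdict.
The state is a dict: "clock": time; "joint_pos": joint angles; "qvel": joint speeds; "joint_torque": joint torques, N m; "position": TCP position; "ee_rot": TCP orientation; "force": force on the tool from outside, world axes, zero at the start; "ft_torque": the same for the moment, N m; "gripper_width": opening from 0.0 (shut) to 1.0 (fully open).
Only numpy, scipy, OpenCV 4.12 (cv2) and the standard library are available. Lean on these libraries where they do the work, as an engineer would, in place of code of your own. Each camera call takes 0.05 s, during which the arm holds its last target.

## Task

Take the quarter-turn clamp post out of its stand and drop its T-head lengthwise into the slot of the shaker deck, on the near side of the flask. Slide the post along the slot until it has pushed the flask home against the two fixed white posts. Then press it down, give it a quarter turn so that its head catches under the lips of the slot, and let go, with the post snug against the upright flask.

Things in the scene. Friction and masses are not known exactly. Their poses are not given: they have to be found in the camera images.
- shaker: Fixed orbital shaker, white housing, bare aluminium deck 260 (x) x 220 mm, deck top 84 mm above the worktop. Origin on the worktop under its middle; z up, x along the deck's one T-slot, from the front panel side (-x) to the two fixed posts (+x). These are of smooth white plastic, 24 mm in diameter, 50 mm high, at x = 86.5, y = +37 and -37 mm.
- slot_entry (a point): Point on the slot's middle line at deck height (shaker x -65, y 0, z 84 mm), shaker axes; drop the head in here, clear of the flask. The slot runs along y = 0 from shaker x -105 to +75 mm, closed at both ends: mouth 22 mm wide, chamfered to 28 mm at the top, lips 6 mm thick; below them a channel 58 mm wide, floor 25 mm below the deck top.
- flask_seat (a point): Point on the deck surface (shaker x +60, y 0, z 84 mm) where the centre of the flask's base is when it touches both fixed posts. Axes as the shaker's.
- flask: Loose glass conical flask, 67 mm in diameter at the base, 112 mm high, 0.13 to 0.22 kg, standing upright on the deck over the slot, 10 to 30 mm short of its seat. Origin: centre of its underside; z up.
- clamp_post: Loose upright clamp post, 0.2 kg: steel T-bolt with a black bar handle on top, in a sprung black rubber sleeve 50 mm in diameter, 60 mm high. Origin on its axis at the sleeve's underside (sleeve fully out); z up, x along the handle bar, which is parallel to the T-head (half a turn makes no difference). It starts in post_stand; on the deck, unpressed, the origin is at deck height.
- post_head (a point): Centre of the T-head's upper face, 3 mm below the clamp post's origin, same axes. Head 46 mm long (x), 18 mm wide (y), 10 mm deep with a rounded bottom; shank above it 16 mm in diameter. Unpressed on the deck it is between the lips and cannot turn. Pressed down 5 mm it is below them and turns freely either way; let go crosswise, the spring pulls it up against the lips and it stays.
- post_grip (a point): Centre of the bar handle, 96 mm above the clamp post's origin, same axes. Bar 52 mm long (x), 14 mm thick (y), 40 mm high, its underside 16 mm above the sleeve; grip it from above across the 14 mm.
- post_sleeve (a joint): How far the sleeve (which also spins freely on the bolt) is pushed up along it, m: 0 fully out, at most 0.009. Its spring takes 4.5 N to start and 0.9 N more for each mm. About 0.003 when locked.
- post_stand: Fixed white plastic block 84 x 84 mm, 22 mm high, with a hole 52 mm (x) by 26 mm (y) through it in which the clamp post's head hangs; the sleeve rests on its top. Origin: centre of its underside; z up.

How it is judged:
On the way, in this order (a step that is already met when the one before it is completed fails the run):
1. the T-head is in the slot lengthwise (z of post_head in the frame of slot_entry below 0 m and y of post_head in the frame of slot_entry between -0.006 and 0.006 m and angle between the x axis of clamp_post and the x axis of shaker, either way round below 0.2 rad and x of post_head in the frame of slot_entry between -0.03 and 0.12 m), for 0.2 s.
2. the flask is home against both fixed posts, pushed by the clamp post in the slot (horizontal distance between flask and flask_seat below 0.006 m and horizontal distance between flask and clamp_post below 0.066 m and z of post_head in the frame of slot_entry below 0 m), for 0.1 s.
At the end, for the whole second after the job is handed in: Post upright (0.1 rad) in the slot, head at least 4.5 mm below the deck surface, crosswise within 0.3 rad and within 6 mm of the slot's middle line; flask upright, within 6 mm of flask_seat, axes of flask and post under 64 mm apart (gap under about 5 mm); all at rest (angle between the x axis of clamp_post and the y axis of shaker, either way round below 0.3 rad and z of post_head in the frame of slot_entry between -0.018 and -0.0045 m and y of post_head in the frame of slot_entry between -0.006 and 0.006 m and angle between each of clamp_post, flask's own z axis and vertical below 0.1 rad and horizontal distance between flask and flask_seat below 0.006 m and horizontal distance between flask and clamp_post below 0.064 m and linear speed of each of flask, clamp_post below 0.02 m/s); the robot touches nothing.
It fails at once if the flask is tipped by more than 0.35 rad (angle between flask's own z axis and vertical above 0.35 rad).
It also fails if it takes over 51 s, if anything falls off the work surface, if the arm or the gripper's body presses on something with over 40 N, if the wrist force passes 120 N, or if a joint passes its speed limit or range.

## Working session

There is one attempt and no reset: what is moved stays moved. The work goes in short steps, Python scripts to look and compute and a shell command to move; the robot and the scene stay as the last step left them, time stands still between calls to the robot, and variables do not carry over. Pictures are saved under pics/ and viewed, and the job is handed in when it is done.

```bash
ls; mkdir -p pics
cat > h.py <<'E'
import numpy as np, cv2
from cell import robot, viewer, order
def grab(n,tag):
    f=viewer.grab_frame(n); cv2.imwrite(f'pics/{tag}.png',f['img']); np.savez(f'pics/{tag}.npz',**f); return f
def load(tag): return dict(np.load(f'pics/{tag}.npz'))
def ray(f,uv):
    uv=np.asarray(uv,float).reshape(-1,1,2)
    n=cv2.undistortPoints(uv,f['mtx'],f['D']).reshape(-1,2)
    d=np.c_[n,np.ones(len(n))]@f['R']; o=-f['R'].T@f['t']; return o,d
def plane(f,uv,z):
    o,d=ray(f,uv); return o+d*((z-o[2])/d[:,2:3])
def depthpts(f,uv):
    uv=np.asarray(uv,int).reshape(-1,2); o,d=ray(f,uv); z=f['z_map'][uv[:,1],uv[:,0]]; return o+d*z[:,None]
E
python3 - <<'E'
from h import *
for n in ['scene','top','wrist']:
    f=grab(n,n+'0'); print(n,-f['R'].T@f['t'])
s=robot.read_state(); print(s['clock'],s['position'],s['ee_rot'],s['force'],s['gripper_width'])
E
```

```text
pics
scene [0.04263558 0.34328461 0.7682053 ]
top [ 0.46866146 -0.13271216  0.95701385]
wrist [ 0.25538363 -0.68155726  0.38362149]
0.15 [ 0.18896562 -0.69968551  0.30205555] [-3.10197525e-04  7.93954427e-01 -6.07976996e-01 -4.94488639e-04] [-0.37613868 -0.48432033 -0.2047675 ] 1.0002113225645364
```

View pics/scene0.png

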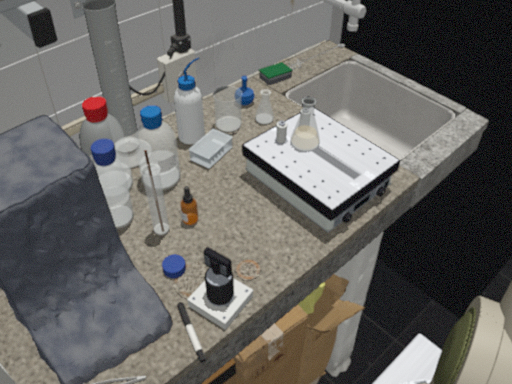

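View pics/top0.png

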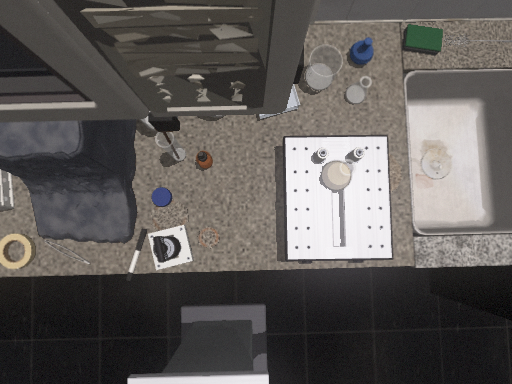

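View pics/wrist0.png

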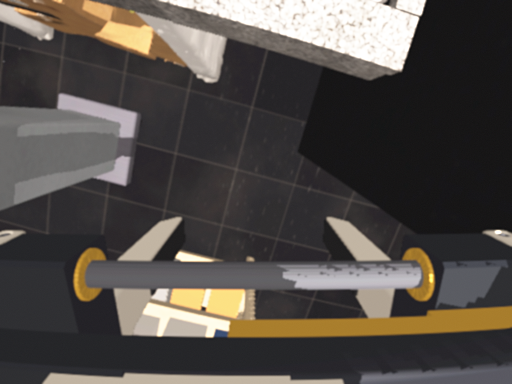

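The top view shows the stand at about (170,248) and the shaker deck from (285,136) to (391,260). The flask is at (336,176), with the slot running down to (337,247).

Run:
```python
from h import *
f=load('top0'); im=f['img']
a=cv2.resize(im[125:270,275:400],None,fx=4,fy=4,interpolation=cv2.INTER_CUBIC)
b=cv2.resize(im[215:280,140:200],None,fx=5,fy=5,interpolation=cv2.INTER_CUBIC)
c=np.zeros((580,800,3),np.uint8); c[:a.shape[0],:a.shape[1]]=a; c[:b.shape[0],500:500+b.shape[1]]=b; cv2.imwrite('pics/crop0.png',c)
g=cv2.cvtColor(im,cv2.COLOR_BGR2GRAY)
m=(g>150).astype(np.uint8); 
n,l,st,ce=cv2.connectedComponentsWithStats(m)
for i in range(1,n):
    if st[i,4]>300:
        cs,_=cv2.findContours((l==i).astype(np.uint8),cv2.RETR_EXTERNAL,cv2.CHAIN_APPROX_NONE)
        r=cv2.minAreaRect(cs[0]); print(st[i],r)
        z=0.084 if st[i,0]>250 else 0.022
        p=plane(f,cv2.boxPoints(r),z); print(p.round(4).tolist(),np.linalg.norm(np.diff(p,axis=0),axis=1), p.mean(0))
print(plane(f,[[0,0],[511,0],[0,383]],0))
```

```text
[ 404   72   86  163 9423] ((446.1128845214844, 151.69247436523438), (163.8363037109375, 76.62989044189453), 86.18592071533203)
[[0.8103, -0.4707, 0.084], [0.8184, -0.6409, 0.084], [0.4597, -0.6363, 0.084], [0.4535, -0.4724, 0.084]] [0.17043505 0.35871422 0.16407525] [ 0.63548215 -0.55505904  0.084     ]
[  0 102  95   8 417] ((46.966182708740234, 105.36669158935547), (4.520374298095703, 94.10733032226562), 88.2901840209961)
[[0.782, 0.4484, 0.022], [0.7823, 0.2279, 0.022], [0.7715, 0.2275, 0.022], [0.7712, 0.4477, 0.022]] [0.22045935 0.0108108  0.22021358] [0.77677627 0.33787433 0.022     ]
[  285   137   107   122 11775] ((337.7945556640625, 197.2801513671875), (122.06185150146484, 103.84254455566406), 88.56790161132812)
[[0.6714, -0.2068, 0.084], [0.6716, -0.4312, 0.084], [0.4109, -0.423, 0.084], [0.4114, -0.2047, 0.084]] [0.22431114 0.26089419 0.21835961] [ 0.54135098 -0.3164318   0.084     ]
[148 225  45  46 814] ((169.64382934570312, 247.11642456054688), (38.82380294799805, 38.012271881103516), 76.86598205566406)
[[0.476, 0.1055, 0.022], [0.4934, 0.0217, 0.022], [0.4082, 0.0029
[... 290 characters left out ...]
806188] [0.44206498 0.4035474  0.022     ]
[ 414  235   98   32 1195] ((462.8681640625, 250.3603973388672), (29.948896408081055, 96.9104232788086), 88.05851745605469)
[[0.4513, -0.4735, 0.084], [0.4524, -0.681, 0.084], [0.3896, -0.6781, 0.084], [0.3887, -0.4719, 0.084]] [0.2074809  0.06290715 0.20618931] [ 0.42049732 -0.57612653  0.084     ]
[ 128  374  141   10 1122] ((198.0, 378.5), (9.0, 140.0), 90.0)
[[0.1674, 0.1482, 0.022], [0.1597, -0.159, 0.022], [0.1405, -0.1585, 0.022], [0.1483, 0.1483, 0.022]] [0.30733366 0.01916696 0.30684118] [ 0.15398826 -0.00527413  0.022     ]
[[ 1.05313718  0.471446    0.        ]
 [ 1.022549   -0.78415742  0.        ]
 [ 0.14660217  0.44411661  0.        ]]
```

View pics/crop0.png

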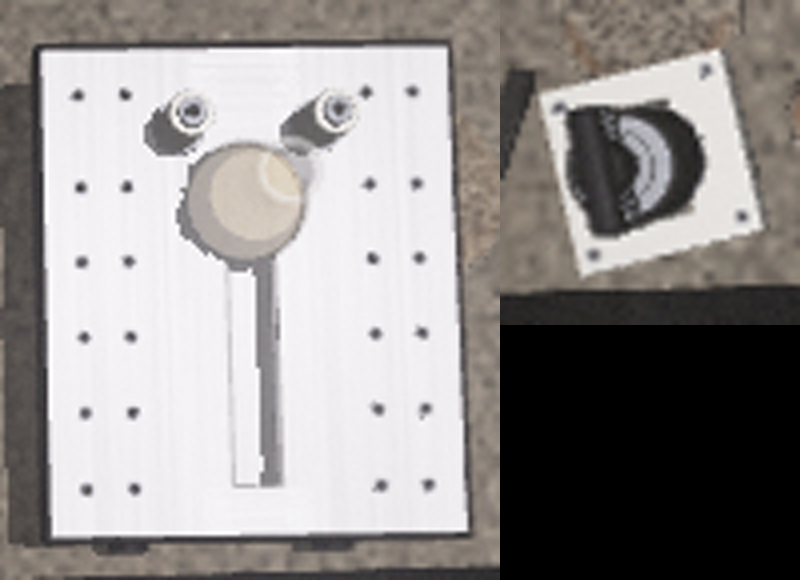

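Run:
```python
from h import *
f=load('top0'); im=f['img']; g=cv2.cvtColor(im,cv2.COLOR_BGR2GRAY)
vv,uu=np.mgrid[0:384,0:512]; P=depthpts(f,np.c_[uu.ravel(),vv.ravel()]).reshape(384,512,3)
# deck
m=(g>150).astype(np.uint8); n,l,st,ce=cv2.connectedComponentsWithStats(m)
i=l[220,300]; c=cv2.findContours((l==i).astype(np.uint8),cv2.RETR_EXTERNAL,cv2.CHAIN_APPROX_NONE)[0][0][:,0]
def fit(sel,off):
    q=c[sel].astype(float)+off
    p=plane(f,q,0.084)[:,:2]; vx,vy,x0,y0=cv2.fitLine(p.astype(np.float32),cv2.DIST_HUBER,0,.01,.01).ravel(); return np.array([x0,y0]),np.array([vx,vy])
x,y=c[:,0],c[:,1]
L=fit((x<293)&(y>145)&(y<252),(-.5,0)); R=fit((x>384)&(y>145)&(y<252),(.5,0))
T=fit((y<141)&(x>295)&(x<378),(0,-.5)); B=fit((y>254)&(x>295)&(x<382),(0,.5))
def X(a,b): s=np.linalg.solve(np.c_[a[1],-b[1]],b[0]-a[0]); return a[0]+s[0]*a[1]
C=np.array([X(L,T),X(R,T),X(R,B),X(L,B)]); print('corners',C.round(4).tolist(),np.linalg.norm(C-np.roll(C,-1,0),axis=1))
for q in (L,R,T,B): print(np.degrees(np.arctan2(q[1][1],q[1][0])))
o=C.mean(0);print('shaker',o)
print('deck z',np.median(P[200:250,295:325,2]), P[240:255,300:330].reshape(-1,3).mean(0))
# slot
roi=np.zeros_like(g);roi[185:252,325:350]=1
# slot edges: gradient per row
for r in range(194,246,6): print(r,g[r,326:352].tolist())
print([int(v) for v in g[238:256,336]],[int(v) for v in g[238:256,342]])
# handle
mk=((P[...,2]>.127)&(P[...,2]<.15)); mk[:, :140]=0; mk[:,200:]=0; mk[:215]=0; mk[280:]=0
q=np.argwhere(mk)[:,::-1]; print(len(q)); pp=P[mk]; print(pp.mean(0),pp.min(0),pp.max(0),np.median(pp[:,2]))
r=cv2.minAreaRect((plane(f,q,.138)[:,:2]*1000).astype(np.float32)); print('handle',r)
mk=((P[...,2]>.005)&(P[...,2]<.04)); mk[:, :145]=0; mk[:,200:]=0; mk[:220]=0; mk[275:]=0
st_=P[mk];print('stand z',np.median(st_[:,2])); 
# flask
mk=(P[...,2]>.15)&(uu>280)&(uu<395)&(vv>125)&(vv<265); print('flask top pts',mk.sum(),P[mk].mean(0) if mk.any() else 0, P[mk].max(0) if mk.any() else 0)
```

```text
corners [[0.6736999750137329, -0.20839999616146088], [0.66839998960495, -0.42669999599456787], [0.41029998660087585, -0.42340001463890076], [0.41290000081062317, -0.20430000126361847]] [0.21830459 0.258086   0.21915133 0.2608517 ]
-0.91787815
-0.72868854
88.60612
89.33141
shaker [ 0.54131234 -0.3156909 ]
deck z 0.08346483172380198 [ 0.43619677 -0.26227539  0.08534791]
194 [244, 243, 244, 243, 243, 218, 228, 241, 245, 244, 242, 242, 241, 133, 135, 136, 129, 186, 221, 245, 246, 245, 243, 243, 245, 245]
200 [244, 243, 243, 244, 242, 227, 215, 242, 244, 245, 243, 243, 241, 135, 135, 137, 132, 181, 203, 245, 245, 243, 243, 243, 244, 244]
206 [244, 243, 243, 244, 242, 237, 218, 243, 243, 244, 242, 243, 241, 138, 136, 137, 130, 160, 136, 243, 243, 244, 242, 243, 242, 244]
212 [242, 243, 243, 244, 242, 237, 205, 243, 242, 244, 244, 243, 241, 139, 134, 135, 141, 164, 183, 243, 244, 243, 242, 242, 243, 244]
218 [243, 244, 242, 244, 243, 243, 205, 235, 242, 243, 243, 243, 242, 239, 137, 134, 138, 148, 184, 233, 245, 242, 241, 243, 242, 242]
224 [242, 243, 242, 242, 242, 242, 218, 226, 242, 241,
[... 327 characters left out ...]
41, 239, 241, 240, 239]
242 [240, 242, 242, 241, 242, 242, 234, 201, 239, 240, 237, 241, 240, 239, 235, 135, 133, 136, 158, 181, 239, 241, 237, 241, 239, 239]
[239, 239, 238, 239, 237, 239, 238, 236, 181, 241, 239, 242, 242, 242, 241, 243, 243, 241] [134, 132, 133, 132, 133, 132, 133, 133, 163, 240, 239, 242, 242, 242, 243, 243, 242, 241]
208
[0.44224903 0.053119   0.13576863] [0.41644991 0.04241155 0.12718545] [0.46782608 0.06425218 0.14022696] 0.1364595549755832
handle ((442.6290283203125, 52.670440673828125), (51.004608154296875, 18.5787410736084), 18.049701690673828)
stand z 0.021418444269964976
flask top pts 352 [ 0.56408105 -0.27901214  0.31936258] [ 0.60352601 -0.13271216  0.95701385]
```

```bash
cat >> h.py <<'E'
from scipy.spatial.transform import Rotation as Ro
def Rt():
    q=robot.read_state()['ee_rot']; return Ro.from_quat([q[1],q[2],q[3],q[0]]).as_matrix()
def st():
    s=robot.read_state(); R=Rt(); print('t',round(s['clock'],2),'pos',s['position'].round(4) if hasattr(s['position'],'round') else s['position'],'xyaw',round(np.degrees(np.arctan2(R[1,0],R[0,0])),2),'tz',R[:,2].round(4),'q7',round(s['joint_pos'][6],2),'F',np.round(s['force'],1),'w',round(s['gripper_width'],3)); return s
def go(x,y,z,yaw=None):
    s=st(); R=Rt(); d=R.T@(np.array([x,y,z])-s['position'])*100
    c=np.arctan2(R[1,0],R[0,0]); w=0 if yaw is None else -((np.radians(yaw)-c+np.pi/2)%np.pi-np.pi/2)
    print('row',d.round(2),'turn',round(w,3))
E
python3 -m inch '[[-3.3,-4.3,-0.6,0],[-6.6,-8.6,-1.1,0],[-9.8,-12.9,-1.7,0],[-13.1,-17.2,-2.3,0],[-16.4,-21.5,-2.9,0],[-19.7,-25.8,-3.4,0],[-23,-30.1,-4,0],[-23,-30.1,-4,0]]' 1
python3 - <<'E'
from h import *
go(.4,.0527,.31,-77)
E
```

```text
clock: 1.15
position: [0.4228, -0.3955, 0.3431]
ee_rot: [-0.001, 0.796, -0.605, 0.0]
force: [-0.6, -0.7, -0.1]
gripper_width: 0.998
t 1.15 pos [ 0.4228 -0.3955  0.3431] xyaw -74.47 tz [ 0.0016  0.0011 -1.    ] q7 -0.66 F [-0.6 -0.7 -0.1] w 0.998
row [-43.79  -9.79   3.36] turn 0.044
```

Run:
```python
from h import *
go(.4426,.0527,.29,-77)
```

```text
t 1.15 pos [ 0.4228 -0.3955  0.3431] xyaw -74.47 tz [ 0.0016  0.0011 -1.    ] q7 -0.66 F [-0.6 -0.7 -0.1] w 0.998
row [-42.65 -13.9    5.36] turn 0.044
```

```bash
python3 -m inch '[[-5.4,-1.8,0.7,0.01],[-10.7,-3.5,1.4,0.02],[-16,-5.3,2,0.03],[-21.4,-7,2.7,0.04],[-26.7,-8.7,3.4,0.04],[-32,-10.5,4,0.04],[-37.4,-12.2,4.7,0.04],[-42.6,-13.9,5.4,0.04]]'
python3 -m inch '[[0,0,0,0],[0,0,0,0]]'
python3 - <<'E'
from h import *
st(); grab('wrist','w1'); grab('top','t1')
E
```

```text
clock: 2.15
position: [0.4428, 0.0489, 0.2885]
ee_rot: [0.0, 0.781, -0.624, 0.0]
force: [1.3, -0.5, 1.0]
gripper_width: 0.997
clock: 2.4
position: [0.4427, 0.0471, 0.2885]
ee_rot: [0.0, 0.781, -0.624, -0.0]
force: [-0.3, -0.2, 0.3]
gripper_width: 0.999
t 2.4 pos [0.4427 0.0471 0.2885] xyaw -77.21 tz [-7.e-04 -7.e-04 -1.e+00] q7 -1.67 F [-0.3 -0.2  0.3] w 0.999
```

View pics/w1.png

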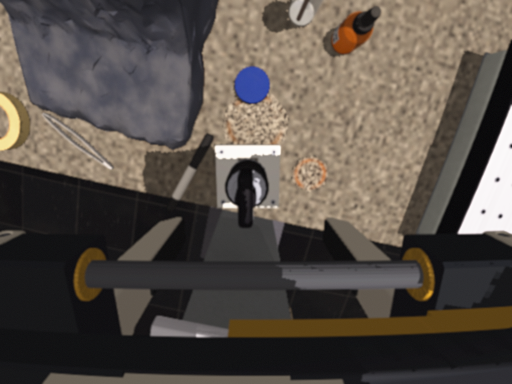

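The wrist view shows the bar handle from about (246,170) to (246,226), inside the stand at (215–282,145–208).

Run:
```python
from h import *
f=load('w1'); im=f['img']; g=cv2.cvtColor(im,cv2.COLOR_BGR2GRAY)
cv2.imwrite('pics/w1c.png',cv2.resize(im[135:240,200:300],None,fx=5,fy=5,interpolation=cv2.INTER_CUBIC))
vv,uu=np.mgrid[0:384,0:512]; P=depthpts(f,np.c_[uu.ravel(),vv.ravel()]).reshape(384,512,3)
mk=(P[...,2]>.132)&(P[...,2]<.146)&(uu>210)&(uu<285)&(vv>140)&(vv<235)
q=np.argwhere(mk)[:,::-1]; print(len(q),q.min(0),q.max(0),P[mk].mean(0))
print(cv2.minAreaRect((P[mk][:,:2]*1000).astype(np.float32)))
p=P[mk][:,:2];p=p-p.mean(0); e=np.linalg.svd(p,full_matrices=False)[2][0]; print(np.degrees(np.arctan2(e[1],e[0])))
mk=(P[...,2]>.017)&(P[...,2]<.027)&(uu>205)&(uu<290)&(vv>140)&(vv<215)&(g>150)
print('stand',cv2.minAreaRect((P[mk][:,:2]*1000).astype(np.float32)))
print('TCP px');X=np.array([.4427,.0471,.2885]); 
for z in (.138,): 
  r,_=cv2.projectPoints(np.array([[.4427,.0471,z]]),cv2.Rodrigues(f['R'])[0],f['t'],f['mtx'],f['D']); print(r)
f=load('t1');im=f['img'];cv2.imwrite('pics/t1c.png',im)
```

```text
824 [237 173] [252 227] [0.44164038 0.05517375 0.13679505]
((440.08465576171875, 55.13610076904297), (51.57777786254883, 13.904170989990234), 12.661645889282227)
-166.9746438691571
stand ((439.59991455078125, 55.03678512573242), (81.779296875, 83.52729034423828), 12.886545181274414)
TCP px
[[[253.59958737 200.92522787]]]
```

View pics/w1c.png

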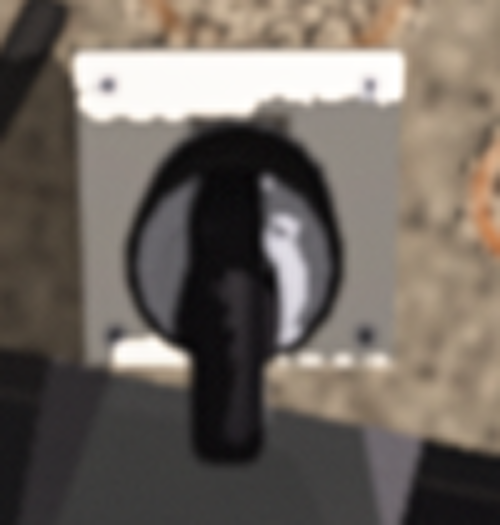

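Run:
```python
from h import *
go(.4405,.0552,.184,-77.2)
```

```text
t 2.5 pos [0.4428 0.0464 0.2887] xyaw -77.33 tz [-2.e-04 -6.e-04 -1.e+00] q7 -1.67 F [ 0.4 -0.6  0.4] w 1.003
row [-0.91  0.02 10.47] turn -0.002
```

```bash
python3 -m inch '[[-0.9,0,1,0],[-0.9,0,3.5,0],[-0.9,0,6,0],[-0.9,0,8.5,0],[-0.9,0,10.4,0],[-0.9,0,10.4,0]]' 0.7
python3 - <<'E'
from h import *
go(.4405,.0552,.184,-77.2); grab('wrist','w2')
E
```

```text
clock: 3.25
position: [0.44, 0.0566, 0.1834]
ee_rot: [0.001, 0.781, -0.624, -0.001]
force: [0.2, 0.1, 1.9]
gripper_width: 0.7
t 3.25 pos [0.44   0.0566 0.1834] xyaw -77.21 tz [-2.9e-03 -6.0e-04 -1.0e+00] q7 -1.77 F [0.2 0.1 1.9] w 0.7
row [ 0.15 -0.01 -0.06] turn -0.0
```

View pics/w2.png

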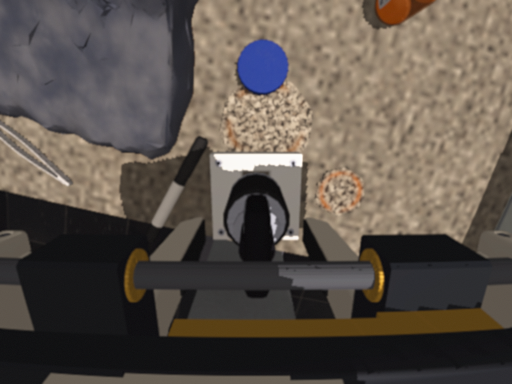

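The bar, at about column 257, sits midway between the fingers. Closing now.

```bash
python3 -m inch '[[0,0,0,0],[0,0,0,0],[0,0,0,0],[0,0,0,0],[0,0,0,0],[0,0,0,0]]' 0 50
python3 - <<'E'
from h import *
st()
E
```

```text
clock: 4.05
position: [0.4407, 0.0568, 0.1847]
ee_rot: [0.0, 0.782, -0.624, -0.0]
force: [0.1, -0.3, -2.8]
gripper_width: 0.147
t 4.05 pos [0.4407 0.0568 0.1847] xyaw -77.18 tz [-1.e-04 -1.e-04 -1.e+00] q7 -1.77 F [ 0.1 -0.3 -2.8] w 0.147
```

Run:
```python
from h import *
f=load('top0')
for uv in ([339.1,242],[338.6,224],[338.1,206]): print(plane(f,[uv],.084)[0])
c,s=np.cos(np.radians(-.9)),np.sin(np.radians(-.9)); o=np.array([.5413,-.3157]); R=np.array([[c,-s],[s,c]])
for x in (-105,-65,0,60): print(x,o+R@[x/1000,0])
print('slot end',plane(f,[[339,246.3]],.084)[0])
for y in(37,-37): print('post',o+R@[.0865,y/1000])
print('post px',plane(f,[[275+191/4,125+110/4],[275+339/4,125+107/4]],.134))
go(.4407,.0568,.312)
```

```text
[ 0.44515731 -0.31469514  0.084     ]
[ 0.48295929 -0.31531185  0.084     ]
[ 0.52104853 -0.31594441  0.084     ]
-105 [ 0.43631295 -0.31405073]
-65 [ 0.47630802 -0.31467902]
0 [ 0.5413 -0.3157]
60 [ 0.6012926  -0.31664244]
slot end [ 0.43618071 -0.31408801  0.084     ]
post [ 0.6283705  -0.28006325]
post [ 0.62720816 -0.35405412]
post px [[ 0.6271709  -0.27923059  0.134     ]
 [ 0.62684709 -0.35431204  0.134     ]]
t 4.05 pos [0.4407 0.0568 0.1847] xyaw -77.18 tz [-1.e-04 -1.e-04 -1.e+00] q7 -1.77 F [ 0.1 -0.3 -2.8] w 0.147
row [  0.     0.   -12.73] turn 0
```

```bash
python3 -m inch '[[0,0,-2,0],[0,0,-5,0],[0,0,-8,0],[0,0,-11,0],[0,0,-13,0],[0,0,-13,0]]'
python3 - <<'E'
from h import *
go(.4763,-.3147,.312,-90.9); grab('scene','s3')
E
```

```text
clock: 4.8
position: [0.441, 0.0569, 0.3156]
ee_rot: [-0.001, 0.782, -0.624, 0.001]
force: [-0.8, -0.5, -3.1]
gripper_width: 0.147
t 4.8 pos [0.441  0.0569 0.3156] xyaw -77.19 tz [ 2.4e-03  4.0e-04 -1.0e+00] q7 -1.68 F [-0.8 -0.5 -3.1] w 0.147
row [37.02  4.8   0.35] turn 0.239
```

View pics/s3.png

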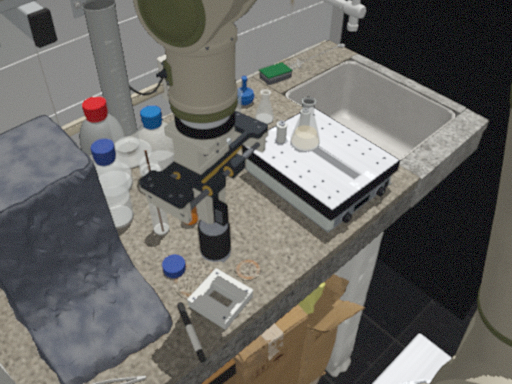

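The post has come out of the stand and hangs in the gripper at about (215,235). Moving over the slot entry.

```bash
python3 -m inch '[[4.6,0.6,0,0.03],[9.2,1.2,0,0.06],[13.9,1.8,0,0.09],[18.5,2.4,0,0.12],[23.1,3,0,0.15],[27.8,3.6,0,0.18],[32.4,4.2,0,0.21],[37,4.8,0,0.239]]'
python3 -m inch '[[0,0,0,0],[0,0,0,0],[0,0,0,0]]'
python3 - <<'E'
from h import *
go(.4763,-.3147,.25,-90.9); grab('wrist','w4'); grab('scene','s4');grab('top','t4')
E
```

```text
clock: 5.85
position: [0.4757, -0.3157, 0.3128]
ee_rot: [-0.0, -0.701, 0.713, 0.001]
force: [1.1, 0.3, -1.5]
gripper_width: 0.146
clock: 6.22
position: [0.4761, -0.3131, 0.314]
ee_rot: [-0.0, -0.702, 0.712, 0.001]
force: [0.1, -0.0, -1.5]
gripper_width: 0.147
t 6.22 pos [ 0.4761 -0.3131  0.314 ] xyaw -90.76 tz [-0.0011  0.001  -1.    ] q7 -1.1 F [ 0.1 -0.  -1.5] w 0.147
row [ 0.16 -0.03  6.4 ] turn 0.002
```

View pics/w4.png

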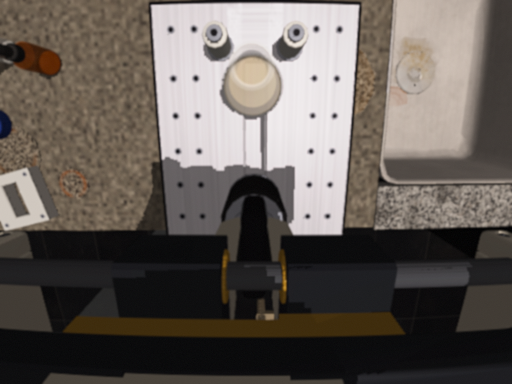

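View pics/s4.png

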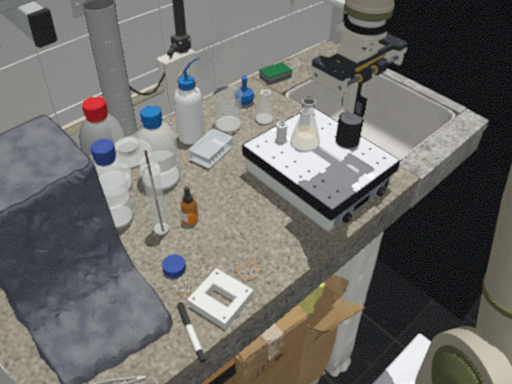

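Run:
```python
from h import *
f=load('w4'); g=cv2.cvtColor(f['img'],cv2.COLOR_BGR2GRAY)
for r in (122,134,146,156): print(r,g[r,238:276].tolist())
cv2.imwrite('pics/w4c.png',cv2.resize(f['img'][40:230,190:320],None,fx=4,fy=3.1,interpolation=cv2.INTER_CUBIC))
vv,uu=np.mgrid[0:384,0:512]; P=depthpts(f,np.c_[uu.ravel(),vv.ravel()]).reshape(384,512,3)
mk=(P[...,2]>.255)&(P[...,2]<.285)&(uu>200)&(uu<310)&(vv>160)
if mk.any(): print('bar top',P[mk].mean(0),cv2.minAreaRect((P[mk][:,:2]*1000).astype(np.float32)))
mk=(P[...,2]>.195)&(P[...,2]<.225)&(uu>200)&(uu<310)&(vv>160)
if mk.any(): print('sleeve top',P[mk].mean(0),P[mk].min(0),P[mk].max(0),)
f=load('t4');cv2.imwrite('pics/t4c.png',cv2.resize(f['img'][110:280,260:420],None,fx=3.4,fy=3.4))
```

```text
122 [230, 229, 229, 228, 217, 197, 186, 199, 225, 233, 233, 232, 231, 231, 232, 234, 235, 234, 232, 233, 234, 222, 166, 112, 99, 108, 128, 137, 152, 207, 235, 237, 236, 236, 234, 233, 232, 233]
134 [229, 228, 228, 228, 221, 201, 192, 208, 226, 231, 232, 230, 230, 229, 230, 232, 233, 232, 230, 232, 233, 220, 165, 111, 98, 106, 126, 137, 152, 205, 234, 236, 235, 234, 233, 232, 232, 232]
146 [228, 227, 227, 225, 218, 199, 191, 206, 224, 229, 229, 228, 228, 228, 229, 230, 231, 229, 229, 231, 232, 216, 163, 110, 96, 104, 124, 134, 157, 213, 234, 234, 232, 232, 231, 230, 230, 231]
156 [226, 225, 225, 226, 221, 202, 183, 188, 213, 226, 228, 227, 225, 226, 226, 228, 229, 228, 227, 228, 228, 228, 216, 163, 108, 106, 132, 140, 155, 209, 232, 232, 230, 229, 228, 228, 229, 229]
bar top [ 0.4842679  -0.31307365  0.2667929 ] ((475.5323181152344, -313.2442932128906), (43.39296340942383, 43.64235305786133), 42.06003952026367)
sleeve top [ 0.48936762 -0.31316448  0.20965132] [ 0.47412163 -0.3371326   0.1950167 ] [ 0.49958813 -0.28888847  0.22499352]
```

View pics/w4c.png

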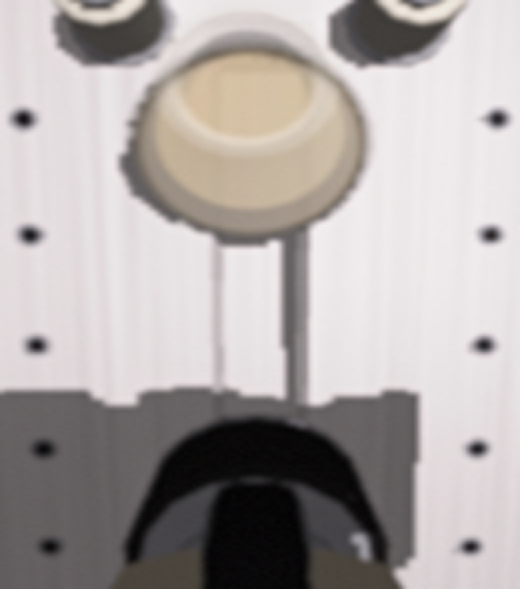

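Run:
```python
from h import *
f=load('w4')
print(plane(f,[[254.7,122],[254.7,134],[254.8,150],[242.2,134],[267.2,134]],.084))
# flask base: left/right/front edges in crop coords
b=[[190+135/4,40+140/3.1],[190+365/4,40+140/3.1],[190+248/4,40+238/3.1]]
print(plane(f,b,.084)); 
g=cv2.cvtColor(f['img'],cv2.COLOR_BGR2GRAY)
# sleeve outline cols at top z .21, dark
for r in (205,212): 
  row=g[r,190:320]; d=np.where(row<60)[0]+190; print(r,d.min(),d.max(),plane(f,[[d.min(),r],[d.max(),r]],.21)[:,1])
go(.4763,-.3147,.25,-90.9)
```

```text
[[ 0.54550386 -0.3152016   0.084     ]
 [ 0.53213902 -0.31502838  0.084     ]
 [ 0.51391703 -0.31490858  0.084     ]
 [ 0.53234356 -0.30073694  0.084     ]
 [ 0.53195091 -0.32932077  0.084     ]]
[[ 0.58566267 -0.2816397   0.084     ]
 [ 0.58477347 -0.34494875  0.084     ]
 [ 0.55129063 -0.31223264  0.084     ]]
205 224 283 [-0.29164311 -0.33456971]
212 222 285 [-0.28994618 -0.33611614]
t 6.38 pos [ 0.4762 -0.3136  0.3147] xyaw -90.78 tz [-1.e-04  2.e-04 -1.e+00] q7 -1.1 F [ 0.2  0.1 -2.2] w 0.147
row [ 0.11 -0.01  6.47] turn 0.002
```

```bash
python3 -m inch '[[0.1,0,2,0],[0.1,0,4,0],[0.1,0,5.2,0],[0.1,0,5.2,0],[0.1,0,5.8,0],[0.1,0,6.3,0],[0.1,0,6.6,0],[0.1,0,6.6,0]]'
python3 - <<'E'
from h import *
st(); grab('wrist','w5'); grab('scene','s5')
E
```

```text
clock: 7.38
position: [0.476, -0.3155, 0.2486]
ee_rot: [-0.0, -0.702, 0.712, 0.0]
force: [-0.2, -0.4, -2.2]
gripper_width: 0.149
t 7.38 pos [ 0.476  -0.3155  0.2486] xyaw -90.87 tz [-2.e-04  1.e-04 -1.e+00] q7 -1.1 F [-0.2 -0.4 -2.2] w 0.149
```

View pics/s5.png

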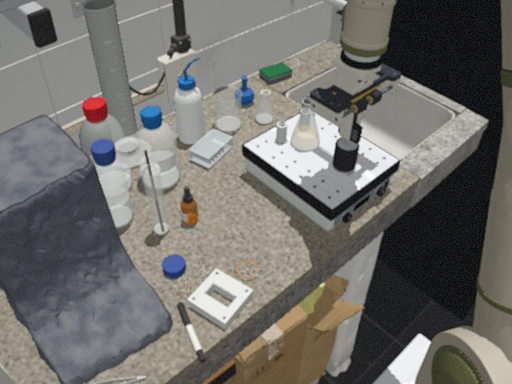

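```bash
python3 -m inch '[[0,0,0.2,0],[0,0,0.3,0],[0,0,0.3,0]]'
python3 - <<'E'
from h import *
st(); print([np.round(robot.read_state()['position'],4)])
E
```

```text
clock: 7.85
position: [0.4762, -0.3156, 0.246]
ee_rot: [0.0, -0.702, 0.712, -0.0]
force: [-0.8, 1.0, 3.4]
gripper_width: 0.147
t 7.85 pos [ 0.4762 -0.3156  0.246 ] xyaw -90.87 tz [ 4.e-04 -2.e-04 -1.e+00] q7 -1.1 F [-0.8  1.   3.4] w 0.147
[array([ 0.4762, -0.3156,  0.246 ])]
```

```bash
python3 -m inch '[[0,-0.6,0,0],[0,-1.4,0,0],[0,-2.2,0,0],[0,-3,0,0],[0,-3.8,0,0],[0,-4.4,0,0],[0,-4.4,0,0]]'
python3 - <<'E'
from h import *
go(.5428,-.3157,.246,-90.9); grab('wrist','w6')
E
```

```text
clock: 8.72
position: [0.5211, -0.3161, 0.2458]
ee_rot: [0.0, -0.702, 0.712, -0.001]
force: [-0.7, 1.5, 3.6]
gripper_width: 0.143
t 8.72 pos [ 0.5211 -0.3161  0.2458] xyaw -90.84 tz [ 1.5e-03 -3.0e-04 -1.0e+00] q7 -1.13 F [-0.7  1.5  3.6] w 0.143
row [-0.07 -2.17 -0.02] turn 0.001
```

View pics/w6.png

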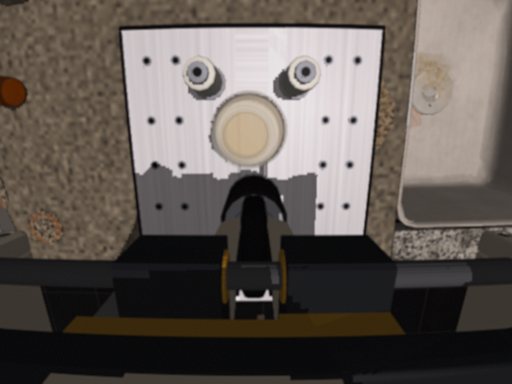

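```bash
python3 -m inch '[[0,-0.3,0,0],[0,-0.5,0,0],[0,-0.7,0,0],[0,-0.9,0,0],[0,-1.1,0,0],[0,-1.3,0,0],[0,-1.5,0,0],[0,-1.5,0,0]]'
python3 - <<'E'
from h import *
go(.5428,-.3157,.246,-90.9); f=grab('wrist','w7')
E
```

```text
clock: 9.78
position: [0.5354, -0.3164, 0.2457]
ee_rot: [0.0, -0.702, 0.712, -0.0]
force: [-3.4, 0.1, 3.7]
gripper_width: 0.149
t 9.78 pos [ 0.5354 -0.3164  0.2457] xyaw -90.87 tz [ 4.e-04 -1.e-04 -1.e+00] q7 -1.14 F [-3.4  0.1  3.7] w 0.149
row [-0.08 -0.74 -0.03] turn 0.001
```

View pics/w7.png

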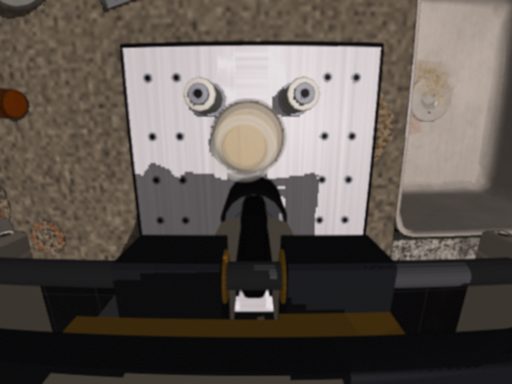

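```bash
python3 -m inch '[[0,-0.15,0,0],[0,-0.3,0,0],[0,-0.45,0,0],[0,-0.55,0,0],[0,-0.55,0,0]]'; python3 -m inch '[[0,-0.1,0,0],[0,-0.2,0,0],[0,-0.2,0,0]]'
python3 - <<'E'
from h import *
go(.5428,-.3157,.246,-90.9); f=grab('wrist','w8')
E
```

```text
clock: 10.45
position: [0.539, -0.3166, 0.2452]
ee_rot: [-0.001, -0.702, 0.713, 0.002]
force: [-8.1, -0.5, 4.0]
gripper_width: 0.149
clock: 10.82
position: [0.5412, -0.3168, 0.2453]
ee_rot: [-0.001, -0.701, 0.713, 0.001]
force: [-6.9, -1.3, 4.2]
gripper_width: 0.144
t 10.82 pos [ 0.5412 -0.3168  0.2453] xyaw -90.91 tz [-3.1e-03  4.0e-04 -1.0e+00] q7 -1.15 F [-6.9 -1.3  4.2] w 0.144
row [-0.11 -0.16 -0.07] turn -0.0
```

View pics/w8.png

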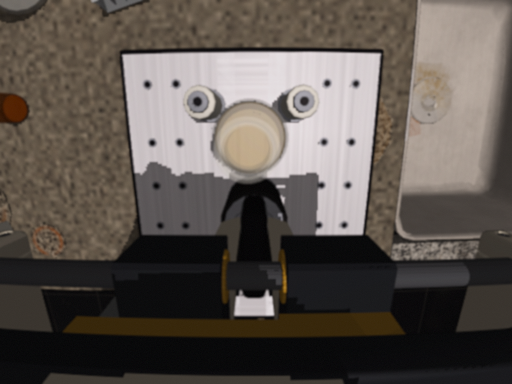

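```bash
python3 -m inch '[[0,-0.1,0,0],[0,-0.1,0,0]]'; python3 -m inch '[[0,-0.1,0,0],[0,-0.1,0,0]]'; python3 -m inch '[[0,-0.1,0,0],[0,-0.1,0,0]]'
python3 - <<'E'
from h import *
go(.5428,-.3157,.246,-90.9); f=grab('wrist','w9')
E
```

```text
clock: 11.12
position: [0.5425, -0.3168, 0.2454]
ee_rot: [-0.001, -0.702, 0.713, 0.001]
force: [-7.5, -0.6, 4.7]
gripper_width: 0.151
clock: 11.38
position: [0.5429, -0.3168, 0.2452]
ee_rot: [-0.001, -0.701, 0.713, 0.001]
force: [-9.3, -0.4, 4.4]
gripper_width: 0.151
clock: 11.62
position: [0.5433, -0.3169, 0.245]
ee_rot: [-0.002, -0.701, 0.713, 0.002]
force: [-9.7, -1.4, 4.4]
gripper_width: 0.147
t 11.62 pos [ 0.5433 -0.3169  0.245 ] xyaw -90.91 tz [-5.e-03  7.e-04 -1.e+00] q7 -1.15 F [-9.7 -1.4  4.4] w 0.147
row [-0.12  0.06 -0.1 ] turn -0.0
```

View pics/w9.png

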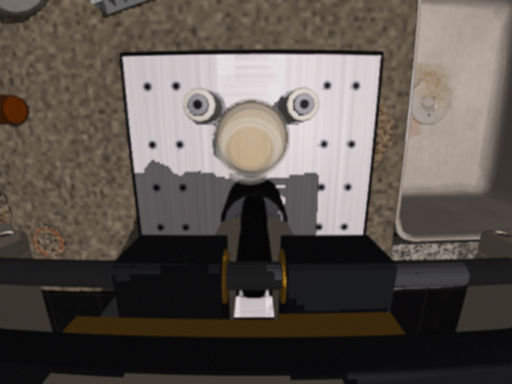

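Run:
```python
from h import *
f=load('w9'); cv2.imwrite('pics/w9c.png',cv2.resize(f['img'][70:230,165:340],None,fx=4.5,fy=3.7,interpolation=cv2.INTER_CUBIC))
t=grab('top','t9');cv2.imwrite('pics/t9c.png',cv2.resize(t['img'][125:270,275:400],None,fx=4,fy=4,interpolation=cv2.INTER_CUBIC))
```

```text
(no output)
```

View pics/w9c.png

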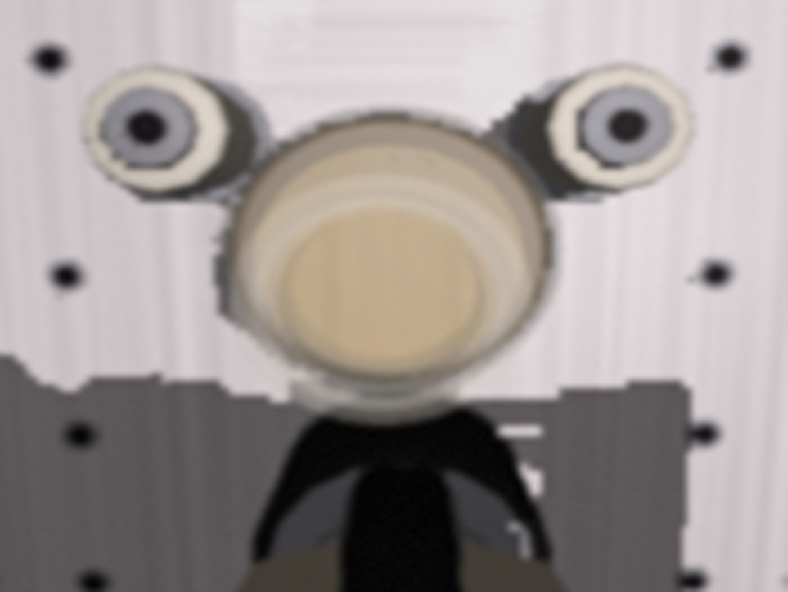

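View pics/t9c.png

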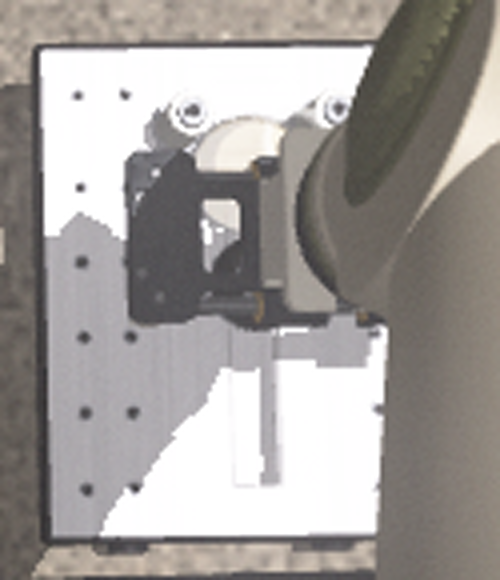

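Run:
```python
from h import *
f=load('w9')
c=np.array([[234,240],[258,175],[310,128],[388,112],[470,130],[525,175],[548,240],[535,300]],float)
uv=np.c_[165+c[:,0]/4.5,70+c[:,1]/3.7]
p=plane(f,uv,.086)[:,:2]
A=np.c_[2*p,np.ones(len(p))]; s=np.linalg.lstsq(A,(p**2).sum(1),rcond=None)[0]; print('flask',s[:2],'r',np.sqrt(s[2]+s[0]**2+s[1]**2)); print(p.round(4).tolist())
q=np.array([[156,128],[621,128]]); uv=np.c_[165+q[:,0]/4.5,70+q[:,1]/3.7]; pp=plane(f,uv,.134); print('posts',pp)
m=pp[:,:2].mean(0); print('seat',m-[.0265,-.0004])
```

```text
flask [ 0.59927691 -0.31625943] r 0.03098885085280545
[[0.6015, -0.2854], [0.6165, -0.2908], [0.6269, -0.3012], [0.6302, -0.3162], [0.626, -0.3318], [0.6156, -0.3424], [0.6005, -0.3471], [0.5863, -0.3447]]
posts [[ 0.62455996 -0.28091745  0.134     ]
 [ 0.62335694 -0.35224575  0.134     ]]
seat [ 0.59745845 -0.3161816 ]
```

```bash
python3 -m inch '[[0,-0.1,0,0],[0,-0.1,0,0]]'; python3 -m inch '[[0,-0.1,0,0],[0,-0.1,0,0]]'
python3 - <<'E'
from h import *
st()
E
```

```text
clock: 11.98
position: [0.544, -0.3169, 0.2449]
ee_rot: [-0.002, -0.701, 0.713, 0.002]
force: [-11.6, 0.5, 4.8]
gripper_width: 0.15
clock: 12.22
position: [0.5451, -0.3169, 0.245]
ee_rot: [-0.002, -0.701, 0.713, 0.002]
force: [-10.3, -0.8, 4.8]
gripper_width: 0.153
t 12.22 pos [ 0.5451 -0.3169  0.245 ] xyaw -90.92 tz [-5.3e-03  8.0e-04 -1.0e+00] q7 -1.15 F [-10.3  -0.8   4.8] w 0.153
```

Run:
```python
from h import *
f=grab('wrist','w10'); cv2.imwrite('pics/w10c.png',cv2.resize(f['img'][70:230,165:340],None,fx=4.5,fy=3.7,interpolation=cv2.INTER_CUBIC)); s=grab('scene','s10'); cv2.imwrite('pics/s10c.png',cv2.resize(s['img'][60:230,230:410],None,fx=4.2,fy=3.5,interpolation=cv2.INTER_CUBIC))
```

```text
(no output)
```

View pics/w10c.png

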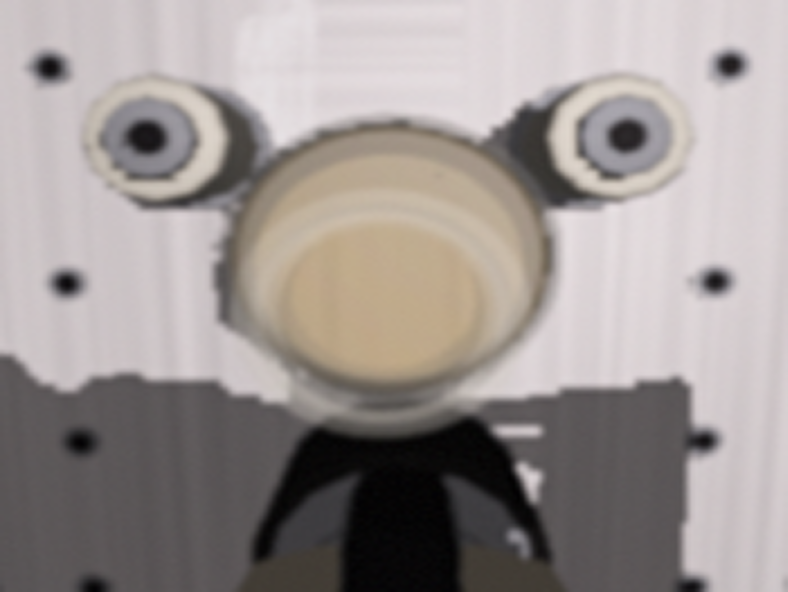

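View pics/s10c.png

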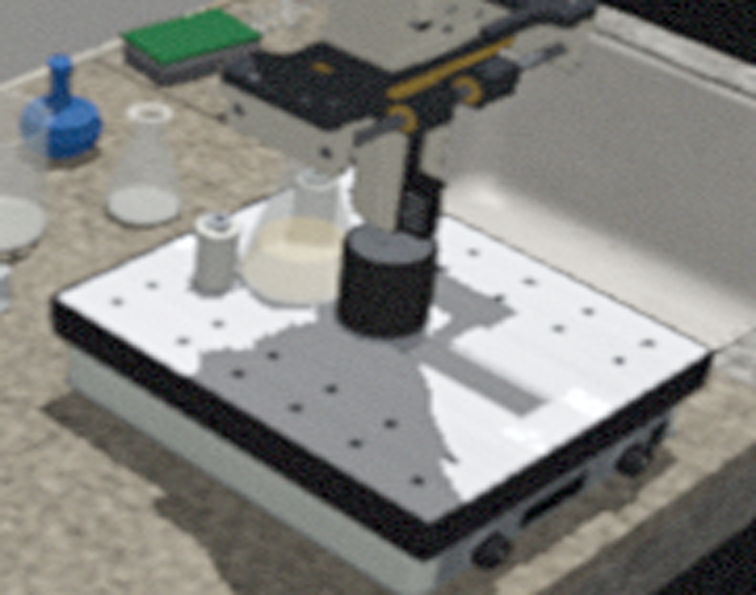

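The flask's back edge keeps the same offset from the fixed posts (row differences 112/128 and then 121/137), so the flask is home. The bar is now slipping lengthwise in the grip, so I'll regrip it centred before turning.

```bash
python3 -m inch '[[0,0.1,0,0],[0,0.1,0,0],[0,0.1,0,0],[0,0.1,-2,0],[0,0.1,-5,0],[0,0.1,-8,0],[0,0.1,-8,0],[0,0.1,-8,0]]' 0.45
python3 - <<'E'
from h import *
st(); f=grab('wrist','w11')
vv,uu=np.mgrid[0:384,0:512]; P=depthpts(f,np.c_[uu.ravel(),vv.ravel()]).reshape(384,512,3)
mk=(P[...,2]>.192)&(P[...,2]<.208)&(uu>225)&(uu<285)&(vv>165)&(vv<265)
r=cv2.minAreaRect((P[mk][:,:2]*1000).astype(np.float32)); print('bar',mk.sum(),r,P[mk].mean(0)); q=np.argwhere(mk); print(q.min(0),q.max(0))
mk=(P[...,2]>.136)&(P[...,2]<.15)&(uu>200)&(uu<310)&(vv>150); print('sleeve top',P[mk].min(0),P[mk].max(0))
cv2.imwrite('pics/w11c.png',cv2.resize(f['img'][60:270,165:340],None,fx=4.2,fy=2.8,interpolation=cv2.INTER_CUBIC))
E
```

```text
clock: 13.32
position: [0.5465, -0.3163, 0.3252]
ee_rot: [0.0, -0.702, 0.712, 0.0]
force: [0.4, 0.1, -0.2]
gripper_width: 0.45
t 13.32 pos [ 0.5465 -0.3163  0.3252] xyaw -90.86 tz [-1.e-04  2.e-04 -1.e+00] q7 -1.15 F [ 0.4  0.1 -0.2] w 0.45
bar 986 ((548.529052734375, -316.9014892578125), (13.704878807067871, 66.63004302978516), 88.79375457763672) [ 0.54202729 -0.31662433  0.19876819]
[166 246] [244 262]
sleeve top [ 0.52091671 -0.34051332  0.13643874] [ 0.56515348 -0.29170955  0.14685395]
```

View pics/w11.png

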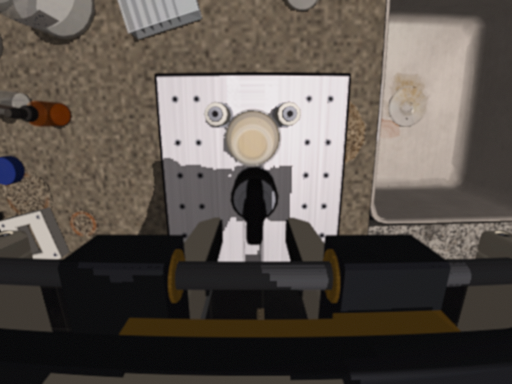

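Run:
```python
from h import *
f=load('w11')
vv,uu=np.mgrid[0:384,0:512]; P=depthpts(f,np.c_[uu.ravel(),vv.ravel()]).reshape(384,512,3)
for r in range(160,250,4): print(r,P[r,254].round(4), int(f['img'][r,254].mean()))
print(plane(f,[[254,244]],.2))
```

```text
160 [ 0.5861 -0.3173  0.1918] 173
164 [ 0.5833 -0.3172  0.1949] 139
168 [ 0.565  -0.3171  0.1041] 14
172 [ 0.5651 -0.3171  0.1303] 8
176 [ 0.5635 -0.317   0.1438] 10
180 [ 0.5659 -0.317   0.1742] 4
184 [ 0.5658 -0.317   0.1898] 4
188 [ 0.5643 -0.3169  0.198 ] 5
192 [ 0.5611 -0.3169  0.1985] 8
196 [ 0.558  -0.3168  0.1992] 9
200 [ 0.5548 -0.3168  0.1997] 8
204 [ 0.5515 -0.3167  0.2   ] 8
208 [ 0.5479 -0.3167  0.1992] 9
212 [ 0.5445 -0.3166  0.1995] 9
216 [ 0.5411 -0.3166  0.1997] 7
220 [ 0.5375 -0.3165  0.1995] 7
224 [ 0.6153 -0.3173  0.4069] 10
228 [ 0.5305 -0.3164  0.1996] 6
232 [ 0.5268 -0.3164  0.1993] 8
236 [ 0.5233 -0.3163  0.1994] 8
240 [ 0.5196 -0.3163  0.1995] 7
244 [ 0.5157 -0.3162  0.1989] 90
248 [ 0.4423 -0.3154  0.0588] 202
[[ 0.51619135 -0.31621477  0.2       ]]
```

View pics/w11c.png

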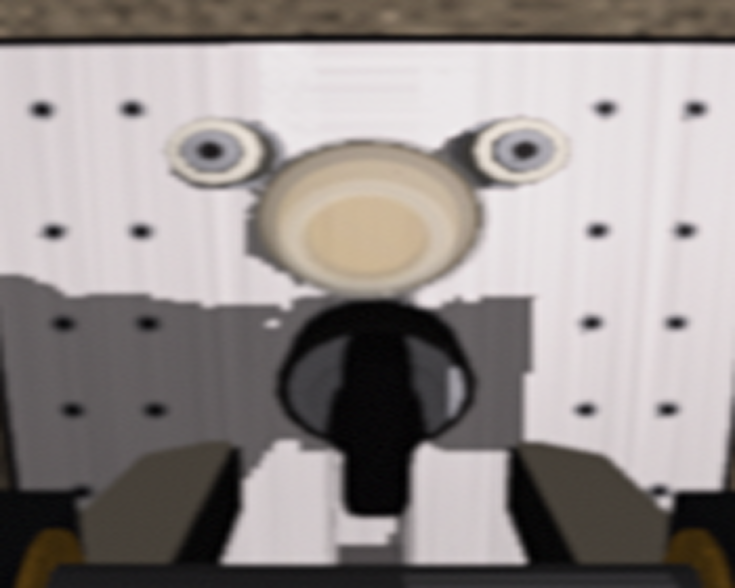

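The wrist view shows the flask seated against both fixed posts. The bar runs from x of about 0.516 to 0.566 (rows 186–244), so its centre is near 0.542. Regripping there.

```bash
python3 -m inch '[[0,0.4,2,0],[0,0.4,4.5,0],[0,0.4,7,0],[0,0.4,7.8,0],[0,0.4,7.8,0]]' 0.45
python3 - <<'E'
from h import *
go(.5425,-.3166,.2467,-90.9)
E
```

```text
clock: 14.0
position: [0.5424, -0.3164, 0.247]
ee_rot: [-0.0, -0.702, 0.712, 0.001]
force: [-0.1, 0.0, 0.3]
gripper_width: 0.451
t 14.0 pos [ 0.5424 -0.3164  0.247 ] xyaw -90.87 tz [-1.5e-03  7.0e-04 -1.0e+00] q7 -1.15 F [-0.1  0.   0.3] w 0.451
row [ 0.02 -0.01  0.03] turn 0.001
```

```bash
python3 -m inch '[[0,0,0,0],[0,0,0,0],[0,0,0,0],[0,0,0,0]]' 0 60; python3 -m inch '[[0,0,0.2,0],[0,0,0.4,0],[0,0,0.6,0],[0,0,0.7,0],[0,0,0.7,0],[0,0,0.7,0]]'
python3 - <<'E'
from h import *
st()
E
```

```text
clock: 14.5
position: [0.5427, -0.3167, 0.2482]
ee_rot: [0.0, -0.702, 0.712, -0.0]
force: [0.3, -0.8, 2.4]
gripper_width: 0.145
clock: 15.25
position: [0.5427, -0.3167, 0.2414]
ee_rot: [0.0, -0.702, 0.712, -0.0]
force: [-1.1, 1.1, 9.2]
gripper_width: 0.146
t 15.25 pos [ 0.5427 -0.3167  0.2414] xyaw -90.87 tz [ 8.e-04 -5.e-04 -1.e+00] q7 -1.15 F [-1.1  1.1  9.2] w 0.146
```

```bash
python3 -m inch '[[0,0,0.1,0],[0,0,0.15,0],[0,0,0.15,0]]'; python3 -m inch '[[0,0,0,-0.06],[0,0,0,-0.12],[0,0,0,-0.2],[0,0,0,-0.2]]'
python3 - <<'E'
from h import *
s=st(); print(s['ft_torque'])
E
```

```text
clock: 15.62
position: [0.5428, -0.3167, 0.24]
ee_rot: [0.0, -0.702, 0.712, -0.0]
force: [-1.5, 0.7, 10.0]
gripper_width: 0.146
clock: 16.12
position: [0.5428, -0.3163, 0.24]
ee_rot: [-0.0, 0.77, -0.638, 0.0]
force: [-2.6, 1.3, 11.2]
gripper_width: 0.141
t 16.12 pos [ 0.5428 -0.3163  0.24  ] xyaw -79.34 tz [ 8.e-04  1.e-04 -1.e+00] q7 -0.99 F [-2.6  1.3 11.2] w 0.141
[ 0.53053326  0.48690498 -0.01788564]
```

```bash
python3 -m inch '[[0,0,0,-0.12],[0,0,0,-0.25],[0,0,0,-0.38],[0,0,0,-0.51],[0,0,0,-0.64],[0,0,0,-0.7],[0,0,0,-0.7]]'
python3 - <<'E'
from h import *
s=st(); print(s['ft_torque']); go(.5428,-.3163,.24,-.9)
E
```

```text
clock: 17.0
position: [0.5422, -0.3153, 0.2397]
ee_rot: [-0.001, 0.942, -0.336, -0.001]
force: [-2.9, 5.2, 10.7]
gripper_width: 0.146
t 17.0 pos [ 0.5422 -0.3153  0.2397] xyaw -39.23 tz [-0.001   0.0017 -1.    ] q7 -0.45 F [-2.9  5.2 10.7] w 0.146
[ 1.25908809  0.89311992 -0.04645734]
t 17.0 pos [ 0.5422 -0.3153  0.2397] xyaw -39.23 tz [-0.001   0.0017 -1.    ] q7 -0.45 F [-2.9  5.2 10.7] w 0.146
row [ 0.11  0.04 -0.03] turn -0.669
```

```bash
python3 -m inch '[[-0.03,-0.04,0,-0.12],[-0.06,-0.08,0,-0.25],[-0.06,-0.08,0,-0.38],[-0.06,-0.08,0,-0.51],[-0.06,-0.08,0,-0.62],[-0.06,-0.08,0,-0.67],[-0.06,-0.08,0,-0.67],[-0.06,-0.08,0,-0.67]]'
python3 - <<'E'
from h import *
s=st(); print(s['ft_torque']); go(.5428,-.3157,.243,-.9); grab('wrist','w12'); grab('scene','s12')
E
```

```text
clock: 18.0
position: [0.5412, -0.3146, 0.2394]
ee_rot: [-0.001, 1.0, -0.008, -0.002]
force: [-7.0, 3.6, 10.7]
gripper_width: 0.148
t 18.0 pos [ 0.5412 -0.3146  0.2394] xyaw -0.91 tz [-0.0034  0.0012 -1.    ] q7 0.07 F [-7.   3.6 10.7] w 0.148
[ 0.94131566  1.64053551 -0.02019085]
t 18.0 pos [ 0.5412 -0.3146  0.2394] xyaw -0.91 tz [-0.0034  0.0012 -1.    ] q7 0.07 F [-7.   3.6 10.7] w 0.148
row [ 0.16  0.1  -0.36] turn -0.0
```

View pics/w12.png

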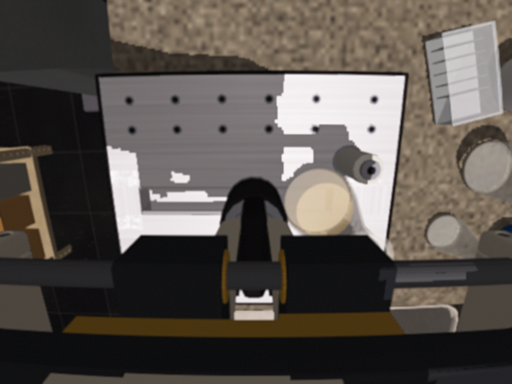

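View pics/s12.png

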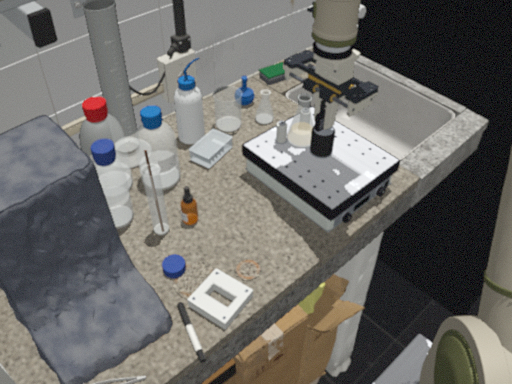

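```bash
python3 -m inch '[[0,0,-0.1,0],[0,0,-0.2,0],[0,0,-0.3,0],[0,0,-0.3,0]]'; python3 -m inch '[[0,0,0,0],[0,0,0,0],[0,0,0,0],[0,0,0,0]]' 0.3
python3 - <<'E'
from h import *
s=st()
E
```

```text
clock: 18.6
position: [0.5413, -0.3146, 0.2422]
ee_rot: [-0.001, 1.0, -0.008, -0.002]
force: [-5.5, 3.2, 9.9]
gripper_width: 0.147
clock: 19.1
position: [0.5426, -0.3156, 0.242]
ee_rot: [-0.0, 1.0, -0.008, -0.0]
force: [-0.5, 0.2, -0.9]
gripper_width: 0.3
t 19.1 pos [ 0.5426 -0.3156  0.242 ] xyaw -0.92 tz [-2.e-04  1.e-04 -1.e+00] q7 0.08 F [-0.5  0.2 -0.9] w 0.3
```

```bash
python3 -m inch '[[0,0,-1,0],[0,0,-3,0],[0,0,-6,0],[0,0,-9,0],[0,0,-12,0],[0,0,-12,0]]'; python3 -m inch '[[0,3,0,0],[0,6,0,0],[0,6,0,0],[0,6,0,0]]'
python3 - <<'E'
from h import *
s=st(); grab('wrist','w13'); g=grab('scene','s13'); cv2.imwrite('pics/s13c.png',cv2.resize(g['img'][60:230,230:410],None,fx=4.2,fy=3.5,interpolation=cv2.INTER_CUBIC))
E
```

```text
clock: 19.85
position: [0.5434, -0.3156, 0.3653]
ee_rot: [0.001, 1.0, -0.008, 0.002]
force: [-0.9, 0.3, -0.0]
gripper_width: 0.297
clock: 20.35
position: [0.5416, -0.3747, 0.3617]
ee_rot: [-0.001, 1.0, -0.008, -0.0]
force: [-0.3, 1.3, -0.9]
gripper_width: 0.301
t 20.35 pos [ 0.5416 -0.3747  0.3617] xyaw -0.89 tz [-6.0e-04  1.1e-03 -1.0e+00] q7 0.25 F [-0.3  1.3 -0.9] w 0.301
```

View pics/w13.png

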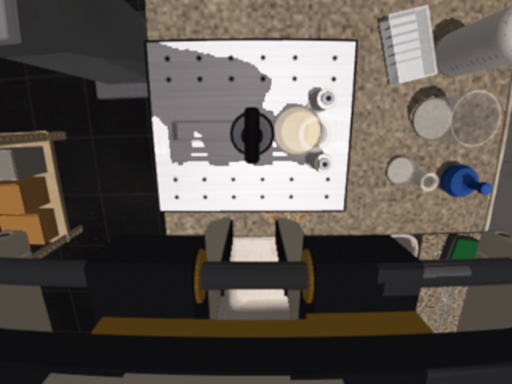

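View pics/s13c.png

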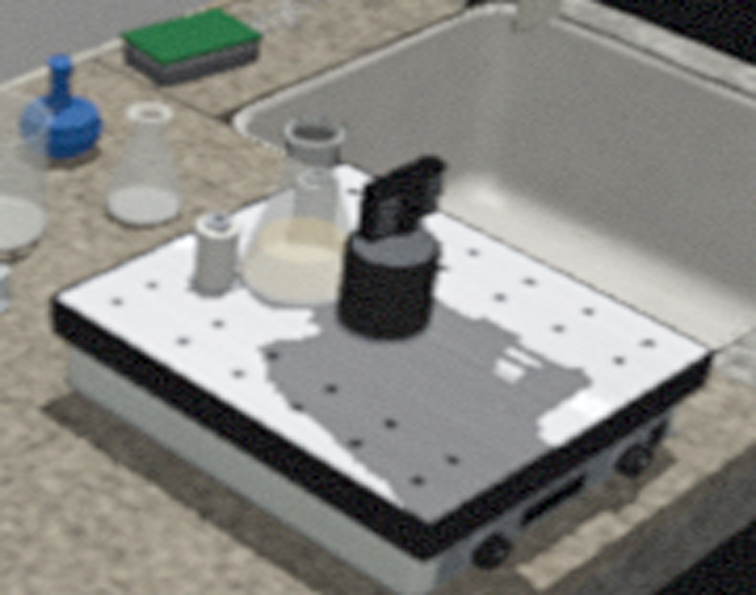

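Run:
```python
from h import *
f=load('w13'); g=cv2.cvtColor(f['img'],cv2.COLOR_BGR2GRAY)
vv,uu=np.mgrid[0:384,0:512]; P=depthpts(f,np.c_[uu.ravel(),vv.ravel()]).reshape(384,512,3)
mk=(P[...,2]>.188)&(P[...,2]<.206)&(uu>235)&(uu<268)&(vv>100)&(vv<170)
print('bar',mk.sum(),cv2.minAreaRect((P[mk][:,:2]*1000).astype(np.float32)),np.median(P[mk][:,2]))
mk=(P[...,2]>.136)&(P[...,2]<.152)&(uu>222)&(uu<280)&(vv>100)&(vv<170)&(g<120)
print('sleeve',cv2.minEnclosingCircle((P[mk][:,:2]*1000).astype(np.float32)),np.median(P[mk][:,2]))
mk=(uu>170)&(uu<220)&(vv>170)&(vv<205)&(g>150); print('deck z',np.median(P[mk][:,2]))
cv2.imwrite('pics/w13c.png',cv2.resize(f['img'][75:190,215:350],None,fx=5.5,fy=5,interpolation=cv2.INTER_CUBIC))
# first wrist overview reference bar z in stand
```

```text
bar 864 ((540.6105346679688, -317.09423828125), (17.83692169189453, 51.72175598144531), 0.6403644680976868) 0.1962854551474016
sleeve ((539.5375366210938, -317.0902099609375), 24.997072219848633) 0.14413430893222082
deck z 0.0838021680580108
```

View pics/w13c.png

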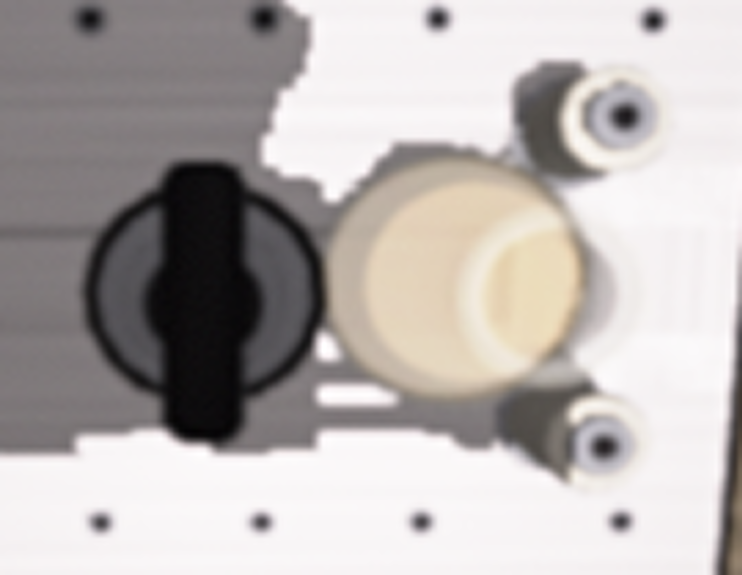

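Run:
```python
from h import *
f=load('w13')
c=np.array([[327,270],[360,195],[450,157],[540,190],[585,275],[545,355],[450,398],[365,355]],float)
p=plane(f,np.c_[215+c[:,0]/5.5,75+c[:,1]/5],.087)[:,:2]
s=np.linalg.lstsq(np.c_[2*p,np.ones(len(p))],(p**2).sum(1),rcond=None)[0]; print('flask',s[:2],np.sqrt(s[2]+s[:2]@s[:2]),'dist to post',np.hypot(*(s[:2]-[.5400,-.3171])))
q=np.array([[612,117],[600,446]]);pp=plane(f,np.c_[215+q[:,0]/5.5,75+q[:,1]/5],.134)[:,:2];print('posts',pp,[np.hypot(*(s[:2]-a)) for a in pp])
```

```text
flask [ 0.59924353 -0.31584619] 0.030375977572728793 dist to post 0.05925679743724268
posts [[ 0.62274599 -0.27975236]
 [ 0.62350051 -0.35331103]] [np.float64(0.043071226380023406), np.float64(0.044631997020990175)]
```

```bash
python3 -c "
from h import *
st(); print(order.sign_off())"
```

```text
t 20.45 pos [ 0.5418 -0.3742  0.362 ] xyaw -0.83 tz [-3.e-04  7.e-04 -1.e+00] q7 0.25 F [-0.2  0.6  0.6] w 0.302
the job is handed in; nothing more can be done
None
```

The clamp post is locked crosswise in the slot, holding the flask upright against both fixed posts. I handed the job in at about 20.5 s of the 51 s allowed. The sign-off gives no verdict, so success rests on my own checks below.

I took the post from its stand, lowered its head lengthwise into the slot and slid it along until the flask was home. The bar slipped a couple of millimetres in the grip near the end of the push. I regripped it at its centre before pressing about 7 mm and turning it a quarter turn. Then I let go and backed the gripper clear.

| Check after release | Measured | Expected |
|---|---|---|
| Bar top height, compared with unpressed | 3.2 mm lower | about 3 mm lower when locked |
| Bar angle off crosswise | within about 2° | within 0.3 rad (17°) |
| Flask axis to post axis | 59 mm | under 64 mm |
| Flask axis to each fixed post | 43 and 44.6 mm | 45.5 mm when touching |

**Disagreements:** the wrist camera placed the fixed posts about 2–4 mm nearer in x than the top camera did. The hand-picked flask outline came out at 30–31 mm radius instead of 33.5 mm. Because of these errors, I judged the flask's seat by its distance to the fixed posts, and because it stopped moving against them as I kept pushing.

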